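Find the rocking corner of the jig plate and press its shim flat

ROBOT

A 6-joint arm with a two-finger parallel gripper is mounted at the origin on a cart in front of the work surface, level with it; the furniture and walls round the work are solid. World frame = base frame: x ahead of the robot, y to its left, z up, the work surface at z = 0. Lengths are in m, angles in rad, forces in N, time in s.
With the tool pointing down it reaches from about 0.3 to 0.875 m from the base axis. Payload 6.4 kg.
Tool frame: the origin (TCP) lies midway between the tips of the shut fingers; the grasp point (between the pads) lies 19 mm behind it; z points along the fingers, y is the line along which they close (so a half turn about z gives the same grasp; the last joint's range is limited). The gripper opens to 85 mm and grips with 20 to 120 N. Pads are 22 mm wide; open, the fingers measure 114 mm over their backs; the gripper's body (76 mm by 85 mm) begins 54 mm behind the grasp point. The pads swing forward as they close: fully open they stand 13 mm farther back than shut.
Start: joints at [0.981, 0.181, 1.607, -0, 1.354, -0.206], TCP at [0.215, 0.533, 0.231] pointing down, gripper open.
Joint ranges: [-2.99, 2.99], [-0.89, 2.07], [0.3, 2.58], [-1.14, 4.28], [0, 2.63], [-3.12, 3.12]. Speed limits (rad/s): [2.57, 2.57, 3.01, 3.14, 3.14, 3.14].

INTERFACE

Orientations are given as a unit quaternion [w, x, y, z].
In Python, from bench import ctrl gives the robot as it stands. The module is installed in compiled form; this text tells all that it offers.
- The arm moves only by the tool move_arm, never from a script. Its argument "plan" is one flat list of numbers, 6 for each row, row after row: the shift along the world's x, y, z in units of 50 mm (1.0 is 50 mm), then the turn, a rotation vector about the world's x, y, z in rad. A call has 1 to 10 rows; each row is the pose to reach, as a shift and turn from the pose commanded when the call began; what a row does not reach only later rows make up. A row lasts 1/8 s, in which the tool goes at most 62.5 mm and 10.7 degrees, less where a joint would pass 70% of its speed; a pose out of reach is approached as far as the arm can. A call with a gripper value outside its range is refused whole. "grip" is the finger opening in mm, from 0 to 85.4, set as the call begins (left out, the last holds). The fingers move at their own pace and stop on an object; the grip force is fixed at half the most. Time passes only in rows, so rows that repeat a pose let the fingers close. It gives the time, the measured TCP pose, the force, the opening and the grip force at its end, in the units of the state.
- ctrl.get_obs(): the state, without advancing time (a new reading comes with each control period).
- ctrl.camera(name): name is "side" or "top" or "wrist"; returns a dict with "pixels" (384x512x3 uint8, red, green, blue), "fx", "fy", "cx", "cy" (pixels), "origin" and "attitude" of the camera in the world. Camera axes: x right, y down, z forward; pixel columns grow to the right and rows downward; lengths in m; the calibration is good to about 2 mm. The wrist camera is an equidistant fisheye: a pixel r from the principal point sees the ray r / f radians off the axis. A picture is of the moment at which its call begins. There is no depth.
- ctrl.hand_in(): hands the job in; it is judged then, once.
The state is a dict: "time_s": time; "q": joint angles; "dq": joint speeds; "joint_efforts": joint torques, N m; "eef_pos": TCP position; "eef_rot": TCP orientation; "wrist_force": force on the tool from outside, world axes, zero at the start; "torque": the same for the moment, N m; "opening": opening from 0.0 (shut) to 1.0 (fully open); "grasp_force": force on a finger pad.
Only numpy, scipy, OpenCV 4.12 (cv2) and the standard library are available. Lean on these libraries where they do the work, as an engineer would, in place of code of your own. Each camera call takes 0.05 s, during which the arm holds its last target. There are 200 camera calls.

TASK

The H-shaped aluminium jig plate rocks on one of its four feet. Press gently down with closed fingertips on the red spot at each corner until you find the corner that gives, then press the yellow shim tab in front of that corner (on the robot's side of it) down flat and draw clear. Leave the other three tabs standing, and do not grasp, lift or shift the plate or anything else.

Things in the scene. Friction and masses are not known exactly. Their poses are not given: they have to be found in the camera images.
- jig_base: Dark steel base slab, screwed down, 12 mm thick, x = -125 to +75 mm, y = -92 to +92 mm. Origin on the bench under the centre of the plate; x points away from the robot, y to its left, turned by up to 0.25 rad. Four feet that look alike stand on it at x = +-50, y = +-70 mm and carry the plate; each has a yellow shim tab in front of it (towards -x).
- plate: Loose H-shaped aluminium plate, 0.7 kg, 10 mm thick: two bars along y (36 x 180 mm, centred at x = +-50 mm) and a web 60 mm wide in y. Origin: centre of its underside; axes as the base's. Its top is level, 40 mm above the bench. Three corners are rigid; the fourth, which changes from start to start, sinks 5 mm under about 3 N, is hard then, and springs back.
- corner_near_right (a point): Red spot on the plate's top at its near right corner, right over the foot, 40 mm above the bench: press here to feel whether the corner gives. In the base frame at (-50, -70, 40) mm.
- corner_near_left (a point): Red spot on the plate's top at its near left corner, right over the foot, 40 mm above the bench: press here to feel whether the corner gives. In the base frame at (-50, 70, 40) mm.
- corner_far_left (a point): Red spot on the plate's top at its far left corner, right over the foot, 40 mm above the bench: press here to feel whether the corner gives. In the base frame at (50, 70, 40) mm.
- corner_far_right (a point): Red spot on the plate's top at its far right corner, right over the foot, 40 mm above the bench: press here to feel whether the corner gives. In the base frame at (50, -70, 40) mm.
- tab_near_right (a point): Where to press straight down on the yellow shim tab of the near right corner, in the base frame (-98, -70) mm; the point is 30 mm above the bench, the top of the tab when flat. Leaf 30 mm wide, 46 mm long, hinged along y 26 mm behind this point; stands up about 0.65 rad, tip 56 mm above the bench. It takes about 7 N, stays where left, stops hard when flat.
- tab_near_left (a point): Where to press straight down on the yellow shim tab of the near left corner, in the base frame (-98, 70) mm; the point is 30 mm above the bench, the top of the tab when flat. Leaf 30 mm wide, 46 mm long, hinged along y 26 mm behind this point; stands up about 0.65 rad, tip 56 mm above the bench. It takes about 7 N, stays where left, stops hard when flat.
- tab_far_left (a point): Where to press straight down on the yellow shim tab of the far left corner, in the base frame (2, 70) mm; the point is 30 mm above the bench, the top of the tab when flat. Leaf 30 mm wide, 46 mm long, hinged along y 26 mm behind this point; stands up about 0.65 rad, tip 56 mm above the bench. It takes about 7 N, stays where left, stops hard when flat.
- tab_far_right (a point): Where to press straight down on the yellow shim tab of the far right corner, in the base frame (2, -70) mm; the point is 30 mm above the bench, the top of the tab when flat. Leaf 30 mm wide, 46 mm long, hinged along y 26 mm behind this point; stands up about 0.65 rad, tip 56 mm above the bench. It takes about 7 N, stays where left, stops hard when flat.
- loose_pad (a joint): How far (m) the rocking corner is pressed down: 0 = level, 0.005 = fully down. It does not tell which corner that is.
- shim_loose (a joint): Hinge angle (rad) of the shim tab at the rocking corner: 0 to 0.06 = standing up as found, 0.65 = flat. Which corner that is changes from start to start and must be felt.
- shim_a (a joint): Hinge angle (rad) of the shim tab at one of the three sound corners: 0 to 0.06 = standing up as found, 0.65 = flat. Which corner it belongs to changes from start to start. Must stay up.
- shim_b (a joint): Hinge angle (rad) of the shim tab at one of the three sound corners: 0 to 0.06 = standing up as found, 0.65 = flat. Which corner it belongs to changes from start to start. Must stay up.
- shim_c (a joint): Hinge angle (rad) of the shim tab at one of the three sound corners: 0 to 0.06 = standing up as found, 0.65 = flat. Which corner it belongs to changes from start to start. Must stay up.
- bush: Grey flanged bush, 35 mm across, 12 mm high, standing in the middle of the plate's web; bystander. Origin at the centre of its underside.
- pen: White and red pen, 145 mm long, 9 mm high, lying along y on the bench left of the jig; bystander. Origin at the centre of its underside.
- clasp_0: White ring clasp, 34 x 44 x 23 mm, on the bench left of the jig; bystander. Origin at the centre of its underside.
- clasp_1: White ring clasp, 32 x 40 x 21 mm, on the bench left of the jig; bystander. Origin at the centre of its underside.
- ring: Black ring, 48 mm across, 8 mm high, on the bench behind the jig; bystander. Origin at the centre of its underside.
- screwdriver: Red-handled screwdriver, 183 mm long, 23 mm high, on the bench right of and behind the jig; bystander. Origin at the centre of its underside.
- marker: Red and black marker, 123 mm long, 16 mm high, on the bench right of the jig; bystander. Origin at the centre of its underside.

How it is judged:
On the way, in this order (a step that is already met when the one before it is completed fails the run):
1. the rocking corner has been pressed down by the fingers, all tabs still standing (value of joint loose_pad above 0.0035 m and contact force between the fingers and plate above 0.5 N and value of joint shim_loose below 0.25 rad), for 0.1 s.
2. the shim tab of that corner is pressed flat (value of joint shim_loose above 0.5 rad), for 0.2 s.
At the end, for the whole second after the job is handed in: The rocking corner's shim tab lies flat (within 0.15 rad, about 9 degrees), the other three tabs still stand (moved less than 0.25 rad), the plate lies level (within 0.02 rad) on its feet, the rocking corner within 2 mm of level, and its centre within 12 mm of the base's centre, at rest (value of joint shim_loose above 0.5 rad and value of joint each of shim_a, shim_b, shim_c below 0.25 rad and value of joint loose_pad below 0.002 m and angle between plate's own z axis and vertical below 0.02 rad and horizontal distance between plate and jig_base below 0.012 m and linear speed of plate below 0.01 m/s); the robot touches nothing.
It fails at once if the shim tab of a sound corner is pressed down (past 0.25 rad) (value of joint any of shim_a, shim_b, shim_c above 0.25 rad).
It fails at once if the plate is lifted (its centre over 5 mm up) (z of plate in the frame of jig_base above 0.035 m).
It fails at once if the plate is shifted over 12 mm on its feet (horizontal distance between plate and jig_base above 0.012 m).
It fails at once if the plate or the base is pressed with over 40 N (contact force between the arm and plate above 40 N or contact force between the arm and jig_base above 40 N).
It fails at once if a bystander is pushed or lifted (moved over 15 mm) (distance of any of bush, pen, clasp_0, clasp_1, ring, screwdriver, marker from where it was at the start of the episode above 0.015 m).
It also fails if it takes over 58 s, if anything falls off the work surface, if the arm or the gripper's body presses on something with over 40 N, if the wrist force passes 120 N, or if a joint passes its speed limit or range.

## Working session

There is one attempt and no reset: what is moved stays moved. The work goes in short steps, Python scripts to look and compute and a tool call to move; the robot and the scene stay as the last step left them, time stands still between calls to the robot, and variables do not carry over. Pictures are saved under pics/ and viewed, at most 10 in all, crops included, and the job is handed in when it is done.

Besides the shell and the picture viewer there is one more tool, called as name(argument=value, ...) on one line, values as JSON. move_arm: Moves the arm, as the interface text tells. Its arguments: {"type":"object","properties":{"plan":{"type":"array"},"grip":{"type":"number"}},"required":["plan"]}

```bash
mkdir -p pics
cat > h.py <<'E'
import numpy as np, cv2
from bench import ctrl
from scipy.spatial.transform import Rotation as R
def att(a):
    a=np.array(a,float)
    if a.shape==(3,3): return a
    return R.from_quat(a[[1,2,3,0]]).as_matrix()
def ray(c,u,v,z):
    d=att(c["attitude"])@np.array([(u-c["cx"])/c["fx"],(v-c["cy"])/c["fy"],1])
    o=np.array(c["origin"]); return o+d*(z-o[2])/d[2]
E
python3 - <<'E'
from h import *
for n in("top","side"):
    c=ctrl.camera(n); cv2.imwrite(f"pics/{n}0.png",c["pixels"][:,:,::-1])
    print(n,c["fx"],c["cx"],c["cy"],c["origin"],c["attitude"])
    hsv=cv2.cvtColor(c["pixels"],cv2.COLOR_RGB2HSV)
    H,S,V=[hsv[:,:,i].astype(int) for i in range(3)]
    for nm,m in(("red",((H<8)|(H>172))&(S>130)&(V>80)),("yel",(H>20)&(H<35)&(S>120)&(V>80))):
        k,l,s,ce=cv2.connectedComponentsWithStats(m.astype(np.uint8))
        for i in range(1,k):
            if s[i,4]>8: print(nm,s[i],ce[i].round(1),ray(c,*ce[i],.04).round(4))
o=ctrl.get_obs();print(o["eef_pos"],o["eef_rot"],o["wrist_force"],o["time_s"])
E
```

```text
top 388.8423417518634 261.94261902483385 194.34803907143024 [0.4428917  0.16887655 1.04236685] [-0.05015697  0.71068184 -0.6995288   0.05545326]
red [455 126  15   8  84] [462.  130.2] [ 0.777  -0.3722  0.04  ]
red [369 166  12  34 229] [374.7 183.4] [ 0.6279 -0.133   0.04  ]
red [230 196   5   5  17] [232.2 198.2] [0.5824 0.2396 0.04  ]
red [284 196   5   5  17] [286.  197.6] [0.5863 0.0997 0.04  ]
red [362 210  17  13 110] [370. 216.] [ 0.5417 -0.1183  0.04  ]
red [230 235   5   5  19] [231.8 236.8] [0.4825 0.238  0.04  ]
red [285 235   4   4  15] [286.6 236.4] [0.4858 0.0976 0.04  ]
red [466 247  25  52 239] [477.6 274.9] [ 0.396  -0.3885  0.04  ]
yel [133 145  30  12 299] [147.4 150.3] [0.7069 0.4673 0.04  ]
yel [226 209  13  14 167] [232.3 215.6] [0.5373 0.2382 0.04  ]
yel [281 208  12  15 160] [286.6 214.8] [0.5414 0.0979 0.04  ]
yel [123 229   3   3   9] [124. 230.] [0.4957 0.5147 0.04  ]
yel [226 247  13  15 171] [232. 254.] [0.4391 0.2363 0.04  ]
yel [281 247  13  15 169] [287.1 254.1] [0.441  0.0961 0.04  ]
side 477.15046152942085 255.58023029311255 193.5297503998596 [ 0.55128755 -0.99942977  0.86255219] [-0.45816315  0.88878246 -0.00211628  0.01215694]
red [138 352  34  20 215] [155.4 361.5] [ 0.3777 -0.4202  0.04  ]
yel [285 140  10  12  92] [289.7 145.6] [0.7074 0.4441 0.04  ]
yel [202 171  13  13  85] [207.9 176.9] [0.4375 0.2434 0.04  ]
yel [235 172  12  11  67] [240.4 177.4] [0.5387 0.2417 0.04  ]
yel [199 198  14  13 100] [205.5 204.2] [0.4401 0.101  0.04  ]
yel [234 198  14  13  95] [240.7 204.1] [0.541  0.1028 0.04  ]
[0.21500493 0.53276857 0.23047318] [-3.07149915e-04  1.90725975e-01  9.81643003e-01 -7.23304069e-04] [0.60980224 0.53826301 1.53873606] 0.1
```

View pics/top0.png

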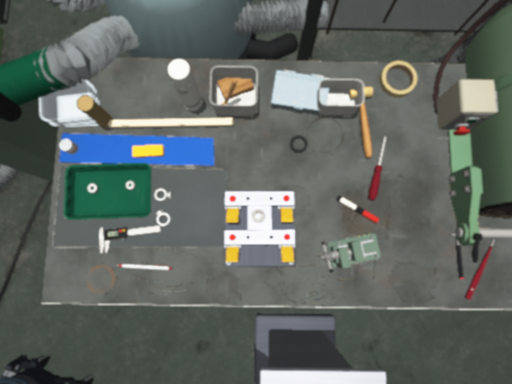

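The top view shows the H plate with red spots at (232,198), (286,198), (232,237) and (287,236) px, and the tabs just below each one. That puts the plate centre at about (0.534, 0.169) with yaw of about 0.024 rad. I'll shut the fingers and move above the near-left spot.

move_arm(plan=[0.7,-0.8,0,0,0,0.1,1.4,-1.6,0,0,0,0.2,2.1,-2.4,0,0,0,0.3,2.8,-3.2,0,0,0,0.408,3.5,-4.0,0,0,0,0.408,4.3,-4.8,0,0,0,0.408,5.35,-5.9,0,0,0,0.408,5.35,-5.9,-1,0,0,0.408,5.35,-5.9,-2,0,0,0.408,5.35,-5.9,-2.8,0,0,0.408], grip=0)

```text
time_s: 1.35
eef_pos: [0.4819, 0.2374, 0.0889]
eef_rot: [-0.001, -0.012, 1.0, -0.0]
wrist_force: [-0.3, -0.2, 1.3]
opening: -0.001
grasp_force: 0.0
```

move_arm(plan=[0,0,-0.5,0,0,0,0,0,-0.85,0,0,0,0,0,-0.9,0,0,0,0,0,-0.9,0,0,0])

```text
time_s: 1.85
eef_pos: [0.4834, 0.2384, 0.047]
eef_rot: [0.001, -0.012, 1.0, 0.0]
wrist_force: [-1.0, 0.0, -1.2]
opening: 0.004
grasp_force: 0.0
```

Run:
```python
from h import *
c=ctrl.camera("side"); cv2.imwrite("pics/side1.png",cv2.resize(c["pixels"][130:260,140:310,::-1],None,fx=4,fy=4,interpolation=2))
print(ctrl.get_obs()["eef_pos"],ctrl.get_obs()["wrist_force"])
```

```text
[0.4837141  0.23849503 0.04740444] [0.52689546 0.90797681 0.75619562]
```

View pics/side1.png

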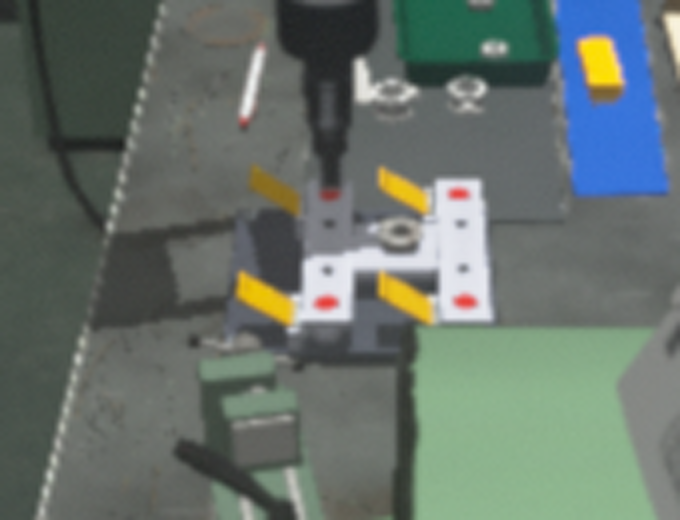

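The side view shows the fingertips right over the near-left spot, at crop (332,190). The tabs' raised ends point towards the robot. I'll press in small steps.

move_arm(plan=[0,0,-0.04,0,0,0,0,0,-0.08,0,0,0,0,0,-0.12,0,0,0,0,0,-0.14,0,0,0,0,0,-0.14,0,0,0])

```text
time_s: 2.52
eef_pos: [0.4828, 0.2382, 0.0394]
eef_rot: [-0.0, -0.012, 1.0, 0.0]
wrist_force: [-1.3, 0.8, 2.6]
opening: 0.001
grasp_force: 1.2
```

move_arm(plan=[0,0,-0.02,0,0,0,0,0,-0.04,0,0,0,0,0,-0.04,0,0,0])

```text
time_s: 2.9
eef_pos: [0.4827, 0.2383, 0.0373]
eef_rot: [-0.0, -0.012, 1.0, 0.0]
wrist_force: [-2.5, 1.8, 3.5]
opening: -0.002
grasp_force: 1.8
```

move_arm(plan=[0,0,-0.02,0,0,0,0,0,-0.04,0,0,0,0,0,-0.04,0,0,0])

```text
time_s: 3.28
eef_pos: [0.4826, 0.2384, 0.0356]
eef_rot: [-0.0, -0.012, 1.0, 0.0]
wrist_force: [-4.8, 0.6, 8.0]
opening: 0.001
grasp_force: 3.7
```

move_arm(plan=[0,0,-0.03,0,0,0,0,0,-0.05,0,0,0,0,0,-0.05,0,0,0])

```text
time_s: 3.65
eef_pos: [0.4827, 0.2385, 0.0349]
eef_rot: [-0.0, -0.012, 1.0, -0.0]
wrist_force: [-12.9, -1.0, 25.6]
opening: -0.005
grasp_force: 13.1
```

Run:
```python
from h import *
for n,(a,b,p,q) in dict(side=(130,260,140,310)).items():
  c=ctrl.camera(n); cv2.imwrite(f"pics/{n}2.png",cv2.resize(c["pixels"][a:b,p:q,::-1],None,fx=4,fy=4,interpolation=2))
o=ctrl.get_obs();print(o["eef_pos"],o["wrist_force"])
```

```text
[0.48268783 0.23845759 0.0349517 ] [-11.97062186  -1.39947655  26.3760579 ]
```

The corner sank from 0.040 to 0.035 under a few newtons and then went hard, so near-left gives. I'll check the near-right corner for comparison.

move_arm(plan=[0,0,0.05,0,0,0,0,0,0.2,0,0,0,0,0,1.0,0,0,0,0.03,-1.0,1.0,0,0,0,0.06,-2.0,1.0,0,0,0,0.06,-2.8,1.0,0,0,0,0.06,-2.8,0.8,0,0,0,0.06,-2.8,0.3,0,0,0,0.06,-2.8,0.2,0,0,0,0.06,-2.8,0.2,0,0,0])

```text
time_s: 4.95
eef_pos: [0.4854, 0.0987, 0.0424]
eef_rot: [-0.001, -0.013, 1.0, 0.0]
wrist_force: [0.4, -0.2, -1.2]
opening: -0.003
grasp_force: 0.0
```

move_arm(plan=[0,0,-0.02,0,0,0,0,0,-0.04,0,0,0,0,0,-0.06,0,0,0,0,0,-0.06,0,0,0])

```text
time_s: 5.45
eef_pos: [0.4861, 0.0982, 0.0401]
eef_rot: [0.0, -0.012, 1.0, 0.0]
wrist_force: [-0.8, 0.4, 0.3]
opening: -0.0
grasp_force: 0.6
```

move_arm(plan=[0,0,-0.02,0,0,0,0,0,-0.03,0,0,0,0,0,-0.03,0,0,0])

```text
time_s: 5.82
eef_pos: [0.4862, 0.0983, 0.0399]
eef_rot: [0.0, -0.012, 1.0, -0.0]
wrist_force: [-6.4, 0.4, 17.4]
opening: 0.0
grasp_force: 8.6
```

Near-right is rigid, so near-left is the rocking corner. Next I'll press its tab.

move_arm(plan=[0,0,0.2,0,0,0,0,0,1.2,0,0,0,-0.5,1.0,1.2,0,0,0,-0.9,2.0,1.2,0,0,0,-1.03,2.77,1.2,0,0,0,-1.03,2.77,1.2,0,0,0,-1.03,2.77,0.7,0,0,0,-1.03,2.77,0.5,0,0,0,-1.03,2.77,0.5,0,0,0])

```text
time_s: 6.95
eef_pos: [0.4338, 0.2358, 0.0626]
eef_rot: [-0.001, -0.012, 1.0, -0.0]
wrist_force: [0.2, 0.3, -0.3]
opening: -0.001
grasp_force: 0.0
```

Run:
```python
from h import *
c=ctrl.camera("side"); cv2.imwrite("pics/side3.png",cv2.resize(c["pixels"][130:260,140:310,::-1],None,fx=4,fy=4,interpolation=2))
```

```text
(no output)
```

View pics/side3.png

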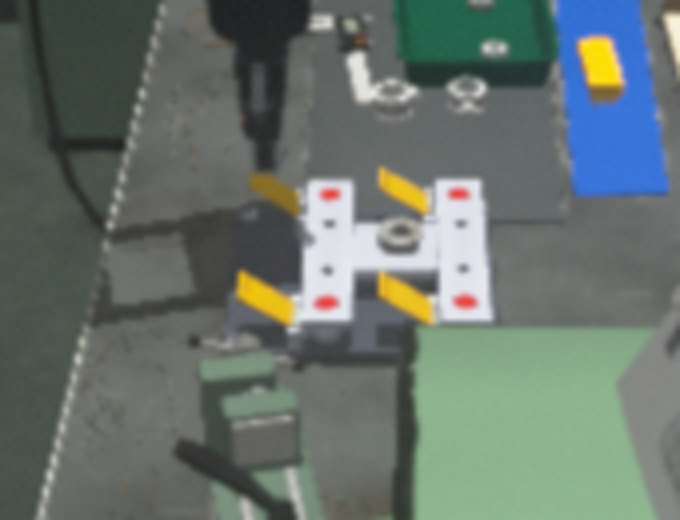

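The side view shows the fingertips just above the near-left tab, at crop (265,170), with all four tabs standing. I'll press down.

move_arm(plan=[0,0,-0.1,0,0,0,0,0,-0.2,0,0,0,0,0,-0.3,0,0,0,0,0,-0.4,0,0,0,0,0,-0.5,0,0,0,0,0,-0.58,0,0,0,0,0,-0.62,0,0,0,0,0,-0.62,0,0,0])

```text
time_s: 8.0
eef_pos: [0.4338, 0.2368, 0.0321]
eef_rot: [-0.0, -0.012, 1.0, -0.0]
wrist_force: [-1.6, 0.5, 0.2]
opening: -0.002
grasp_force: 0.4
```

move_arm(plan=[0,0,-0.02,0,0,0,0,0,-0.04,0,0,0,0,0,-0.06,0,0,0,0,0,-0.06,0,0,0])

```text
time_s: 8.5
eef_pos: [0.4338, 0.2368, 0.0296]
eef_rot: [-0.001, -0.012, 1.0, -0.0]
wrist_force: [-4.6, 0.0, 7.8]
opening: 0.003
grasp_force: 4.1
```

move_arm(plan=[0,0,-0.02,0,0,0,0,0,-0.03,0,0,0,0,0,-0.03,0,0,0])

```text
time_s: 8.88
eef_pos: [0.4339, 0.2368, 0.0293]
eef_rot: [-0.001, -0.012, 1.0, -0.0]
wrist_force: [-10.9, -0.8, 21.1]
opening: -0.0
grasp_force: 11.2
```

It has stopped hard, so the tab is flat. I'll draw straight up.

move_arm(plan=[0,0,0.1,0,0,0,0,0,0.5,0,0,0,0,0,1.2,0,0,0,0,0,2.2,0,0,0,0,0,3.0,0,0,0,-1,0,3.5,0,0,0,-1,0,3.5,0,0,0,-1,0,3.5,0,0,0])

```text
time_s: 9.88
eef_pos: [0.3847, 0.2367, 0.2028]
eef_rot: [0.001, -0.012, 1.0, 0.0]
wrist_force: [-1.0, 1.6, -0.4]
opening: 0.003
grasp_force: 0.0
```

Run:
```python
from h import *
c=ctrl.camera("side"); cv2.imwrite("pics/side4.png",cv2.resize(c["pixels"][130:260,140:310,::-1],None,fx=4,fy=4,interpolation=2))
print(ctrl.get_obs()["wrist_force"])
```

```text
[-0.57407401 -0.17192923  0.48463738]
```

View pics/side4.png

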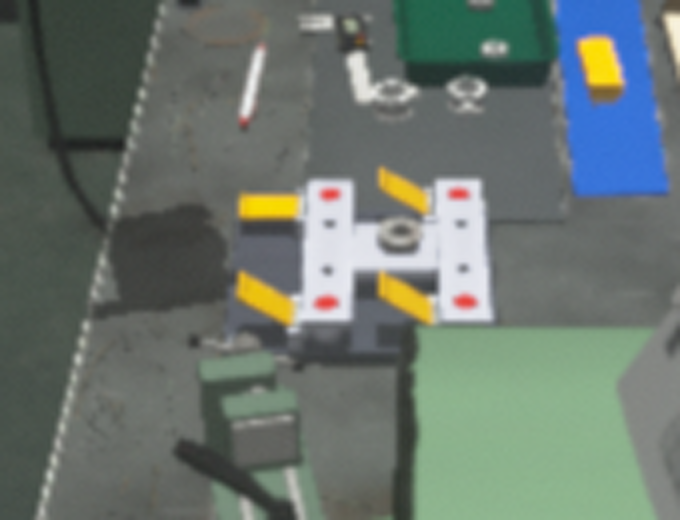

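The near-left tab lies flat at crop (268,207). The other three tabs stand, the plate has not moved, and the arm is clear.

```bash
python3 -c "
from bench import ctrl
print(ctrl.hand_in())"
```

```text
the job is handed in; nothing more can be done
None
```

The near-left corner was the one that gave: its tab is pressed flat, the other three still stand, the arm is clear, and the job is handed in (no verdict was returned).

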